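# Hang a drying frame on both hooks of its stand

## Task

Take the steel drying frame by the grey tab on top and hang it on the stand, so that each of its two rear ears drops over its own upturned hook. The hook rail was clamped by hand and sits a little off, so feel for the hooks without forcing, and press gently (never over about 15 N) until both ears bear firmly on their hooks before you let go. Leave it hanging upright and still, and do not disturb the things standing around.

Things in the scene. Friction and masses are not known exactly. Their poses are not given: they have to be found in the camera images.
- handle (a point): Centre of the grey tab on top of the loose steel drying frame, 118 mm above the frame's underside; tab 12 mm thick (x), 30 wide (y), from 88 to 138 mm up. Frame axes: x to its back (ear side), y along its width to the left, z up. Mass 0.2 to 0.35 kg.
- frame_centre (a point): Centre of the drying frame, 45 mm above its underside, under the tab. Frame 150 mm wide (y), bars 8 mm thick, top of its top bar 90 mm up; five thin rods with short pegs inside. It stands upright on two rubber feet at y = +-71, from 30 mm before to 31 mm behind the centre. Axes as the tab's.
- ear_left: Left rear ear of the frame: a level loop 5 mm thick, 26 x 24 mm, with a square hole 14 x 14 mm right through. Origin: hole centre at the ear's underside: 15 mm behind (+x), 52 mm left (+y) of and 38 mm below the tab's centre. The 6 mm cross bar behind the hole comes to rest on the hook's arm. Axes as the tab's.
- ear_right: The same ear at the frame's right: 15 mm behind, 52 mm to the right (-y) of and 38 mm below the tab's centre.
- hook_stand: Fixed stand. Origin: on the desk under the middle of its cross rail's front face; x to the back (hooks point to -x), y left along the rail, z up. Rail 20 mm high; two 12 mm posts at x = 18, y = +-72 mm, tops 185 mm high; white splash plate, face at x = 0, 30 to 120 mm high, on which the hung frame's feet lean; base plate x -30 to 35, y +-85, 10 mm high.
- hook_left_nominal (a point): Where the left hook's seat should be: x = -20, y = 52, z = 150 mm in the stand's axes, and marked on the fixed stand, NOT on the real hook. The whole rail is clamped by hand: its two hooks together sit up to 12 mm higher or lower and up to 14 mm left or right of the marks, and the rail slopes up to 0.02 rad (one hook up to 2 mm lower). Rigid; x and yaw are true.
- hook_right_nominal (a point): The same mark for the right hook, at y = -52 mm. Each hook is a 7 mm round bar: a level arm 20 mm out of the rail's face, then an upright prong with a round top. The seat mark is the prong's axis at the height of the arm's top, on which the ear's underside rests; the prong's top is 34 mm above the seat, so an ear stopped more than 16 mm above the mark lies on a prong.
- objective_canister: A tall microscope (0.4 m high, fixed) stands to its right, x 0.35 to 0.61, y -0.25 to -0.03 m: pass round or over it. Bystander: upright round canister, 35 mm across, 61 mm high; origin at its underside.
- oil_dropper: Bystander: small dark round bottle, 26 mm across, 58 mm high; origin at its underside.
- reagent_5: Bystander: round white bottle with screw cap, 38 mm across, 72 mm high; origin at its underside.
- bulb_carton_1: Bystander: small carton 38 x 45 x 62 mm; origin at its underside.

How it is judged:
By the outcome, as a careful person would: the job done as asked, in the order asked, and still so for the second after the job is handed in, with the robot touching nothing.
It also fails if it takes over 72 s, if anything falls off the work surface, if the arm or the gripper's body presses on something with over 40 N, if the wrist force passes 120 N, or if a joint passes its speed limit or range.

## Robot

A 6-joint arm with a two-finger parallel gripper is mounted at the origin on a cart in front of the work surface, level with it; the furniture and walls round the work are solid. World frame = base frame: x ahead of the robot, y to its left, z up, the work surface at z = 0. Lengths are in m, angles in rad, forces in N, time in s.
With the tool pointing down it reaches from about 0.3 to 0.75 m from the base axis. Payload 8.5 kg.
Tool frame: the origin (TCP) lies midway between the tips of the shut fingers; the grasp point (between the pads) lies 19 mm behind it; z points along the fingers, y is the line along which they close (so a half turn about z gives the same grasp; the last joint's range is limited). The gripper opens to 88 mm and grips with 3 to 60 N. Pads are 18 mm wide; open, the fingers measure 123 mm over their backs; the gripper's body (75 mm by 187 mm) begins 45 mm behind the grasp point.
Start: joints at [0.987, 0.381, 1.297, -0, 1.464, -0.215], TCP at [0.198, 0.513, 0.239] pointing down, gripper open.
Joint ranges: [-3.11, 3.11], [-0.89, 2.33], [0.22, 2.48], [-1.42, 4.56], [0.17, 2.85], [-2.88, 2.88]. Speed limits (rad/s): [2.39, 2.39, 3.14, 3.14, 3.14, 3.14].

## Interface

Orientations are given as [roll, pitch, yaw] about the fixed x, y, z axes, in that order (R = Rz(yaw) Ry(pitch) Rx(roll)).
In Python, from cell import observe, camera, camera_model, order gives the robot as it stands.
- The arm moves only by the tool arm_command, never from a script. Its argument "motion" is one flat list of numbers, 4 for each row, row after row: the shift along the tool's x, y, z in units of 0.2 m (1.0 is 0.2 m), then the turn about the tool's z in units of 60 degrees (1.0 is 60 degrees). In form: [x, y, z, roll, x, y, z, roll, ...]. A call has 1 to 12 rows; each row is the pose to reach, as a shift and turn from the pose commanded when the call began, along the tool's axes at that moment; what a row does not reach only later rows make up. A row lasts 1/10 s, in which the tool goes at most 50 mm and 8.59 degrees, less where a joint would pass 70% of its speed; a pose out of reach is approached as far as the arm can. A call with a number of a shift or a turn outside -1 to 1 is refused whole. A call with a gripper value outside its range is refused whole. "gripper" is the opening, from -1 (shut) to 1 (fully open), set as the call begins (left out, the last holds). The fingers move at their own pace and stop on an object; "squeeze" is the grip in N (left out, the last holds). Time passes only in rows, so rows that repeat a pose let the fingers close. It gives the time, the measured TCP pose, the force, the opening and the grip force at its end, in the units of the state.
- observe(): the state, without advancing time (a new reading comes with each control period).
- camera(name): name is "side" or "top" or "wrist"; returns the picture (420x560x3 uint8, red, green, blue); there is no depth.
- camera_model(name): a dict with "intrinsics" (3x3 intrinsics, pixels), "eye" and "attitude" of the camera in the world. Camera axes: x right, y up, looking along -z (the intrinsics and any distortion apply to the point x, -y, -z); pixel columns grow to the right and rows downward; lengths in m; the calibration is good to about 2 mm. A picture is of the moment at which its call begins: read the wrist's pose just before it. camera_model takes no time and is no camera call; for the wrist camera it gives the pose at the moment of the call.
- order.close_job(): hands the job in; it is judged then, once.
The state is a dict: "time_s": time; "q": joint angles; "joint_velocities": joint speeds; "joint_torque": joint torques, N m; "eef_pos": TCP position; "tcp_rot": TCP orientation; "contact_force": force on the tool from outside, world axes, zero at the start; "torque": the same for the moment, N m; "finger_gap": opening from 0.0 (shut) to 1.0 (fully open); "grip_force": force on a finger pad.
Only numpy, scipy, OpenCV 4.12 (cv2) and the standard library are available. Lean on these libraries where they do the work, as an engineer would, in place of code of your own. Each camera call takes 0.05 s, during which the arm holds its last target. There are 200 camera calls.

## Working session

There is one attempt and no reset: what is moved stays moved. The work goes in short steps, Python scripts to look and compute and a tool call to move; the robot and the scene stay as the last step left them, time stands still between calls to the robot, and variables do not carry over. Pictures are saved under pics/ and viewed, at most 10 in all, crops included, and the job is handed in when it is done.

Besides the shell and the picture viewer there is one more tool, called after ">>>" in YAML: its name, and indented under it one key for each argument. arm_command: Moves the arm, as the interface text tells. Shifts and turns lie within -1 to 1; 1 stands for 0.2 m of shift or 60 degrees of turn. Its arguments: {"type":"object","properties":{"motion":{"type":"array"},"gripper":{"type":"number"},"squeeze":{"type":"number"}},"required":["motion"]}

```bash
mkdir -p pics; ls; python3 - <<'E'
from cell import observe,camera,camera_model
import cv2
print(observe())
for n in("side","top","wrist"):
    m=camera_model(n);print(n,m)
    cv2.imwrite(f"pics/{n}0.png",camera(n)[:,:,::-1])
E
```

```text
pics
{'time_s': 0.0, 'q': array([ 9.86710465e-01,  3.81219756e-01,  1.29822134e+00,  1.82444572e-05,
        1.46361233e+00, -2.15319868e-01]), 'joint_velocities': array([-0.00116495, -0.0006889 ,  0.00158397,  0.00070478, -0.00157155,
       -0.0021578 ]), 'joint_torque': array([ 7.49312949e-04, -4.37929952e+01, -2.24554288e+01,  7.14024226e-02,
        3.52216267e-02, -1.30859667e-04]), 'eef_pos': array([0.19811267, 0.51279364, 0.23813831]), 'tcp_rot': array([-3.14016949e+00, -3.29825582e-04,  2.77282446e+00]), 'contact_force': array([-1.10832286,  0.24296942, -0.36654466]), 'torque': array([ 0.03366335, -0.04340115, -0.02734231]), 'grip_force': 0.0, 'finger_gap': 1.001924210755598}
side {'intrinsics': array([[518.47120642,   0.        , 272.63935777],
       [  0.        , 518.47120642, 217.47350864],
       [  0.        ,   0.        ,   1.        ]]), 'eye': array([1.33105358, 0.48393401, 0.78658876]), 'attitude': array([ 0.9255792 , -0.00619464,  1.95460795])}
top {'intrinsics': array([[460.56858231,   0.        , 271.99347183],
       [  0.        , 460.56858231, 215.06473546],
       [  0.        ,   0.        ,   1.        ]]), 'eye': array([0.35486363, 0.16254137, 0.93682607]), 'attitude': array([ 0.17823452, -0.00957428, -1.5897431 ])}
wrist {'intrinsics': array([[330.19744753,   0.        , 279.85881439],
       [  0.        , 330.19744753, 207.09027444],
       [  0.        ,   0.        ,   1.        ]]), 'eye': array([0.12619713, 0.54049512, 0.3838131 ]), 'attitude': array([-0.30436321,  0.00150707,  1.20211329])}
```

View pics/side0.png

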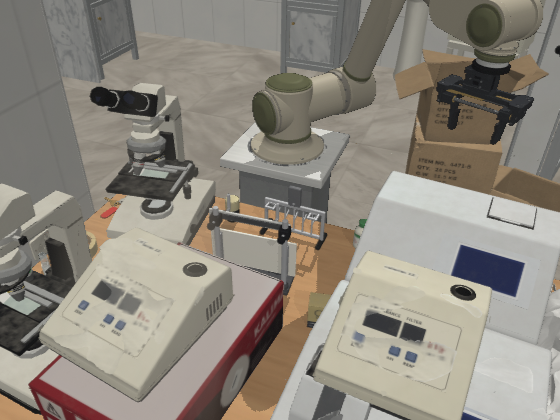

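View pics/top0.png

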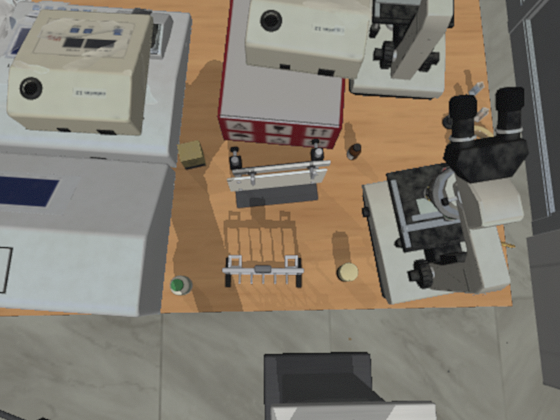

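The top view shows the frame at about (262,269) with its ears towards the stand, whose rail is at about (278,172). The canister is at (347,272), the white bottle at (180,285), the carton at (190,153) and the dropper at (354,151). I'll enlarge the middle.

```bash
python3 - <<'E'
import cv2
a=cv2.imread("pics/top0.png")[135:295,165:365]
cv2.imwrite("pics/topc.png",cv2.resize(a,None,fx=4,fy=3.75,interpolation=cv2.INTER_CUBIC)) 
a=cv2.imread("pics/side0.png")[180:310,190:340]
cv2.imwrite("pics/sidec.png",cv2.resize(a,None,fx=4.5,fy=4.5,interpolation=cv2.INTER_CUBIC)) 
E
```

```text
(no output)
```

View pics/topc.png

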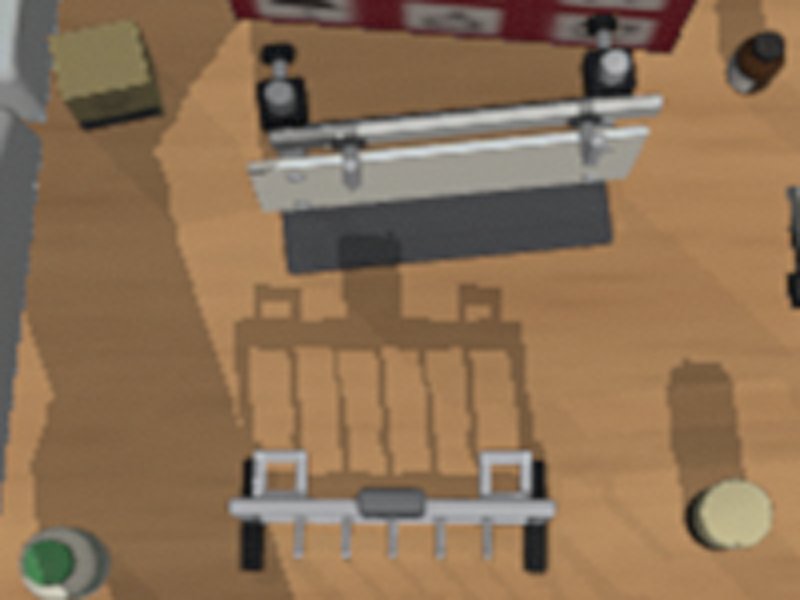

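View pics/sidec.png

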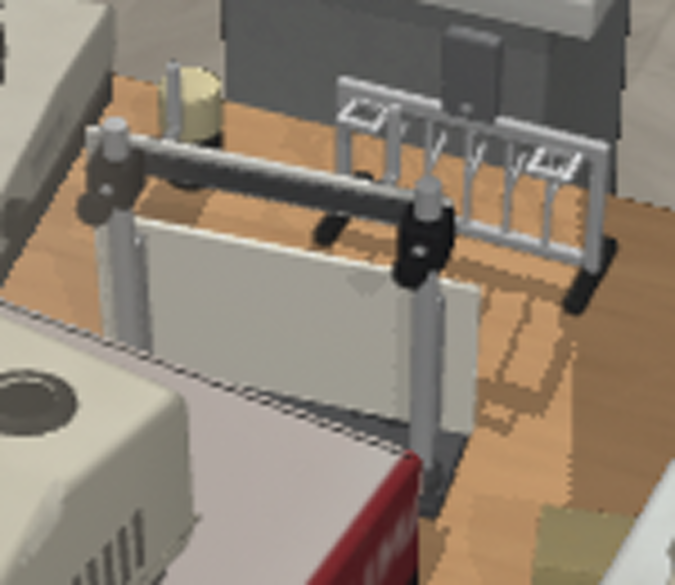

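The enlarged top view gives these crop pixels: tab top at (392,491), feet at (253,570) and (535,570), front corners of the stand base at (288,272) and (611,243), splash plate's lower front corners at (265,210) and (622,178), and prongs at about (351,165) and (590,140). The side view confirms the layout, with the rail in front of the frame.

```bash
cat >h.py <<'E'
import numpy as np
from scipy.spatial.transform import Rotation as R
from cell import observe,camera,camera_model
def ray(m,u,v):
    K=m["intrinsics"];d=np.linalg.solve(K,[u,v,1.])
    return m["eye"],R.from_euler("xyz",m["attitude"]).apply([d[0],-d[1],-d[2]])
def pl(m,u,v,z):
    e,d=ray(m,u,v);return e+d*(z-e[2])/d[2]
def proj(m,p):
    c=R.from_euler("xyz",m["attitude"]).inv().apply(np.atleast_2d(p)-m["eye"])
    q=(m["intrinsics"]@np.c_[c[:,0],-c[:,1],-c[:,2]].T).T
    return q[:,:2]/q[:,2:]
def tool(dw):
    "world shift -> tool units"
    return R.from_euler("xyz",observe()["tcp_rot"]).inv().apply(dw)/.2
E
python3 - <<'E'
from h import *
np.set_printoptions(precision=4,suppress=True)
m=camera_model("top")
for n,u,v,z in [("tabtop",392,491,.138),("tabL",358,491,.138),("tabR",425,491,.138),("barL",231,506,.09),("barR",553,508,.09),("earL hole",280,475,.083),("earR hole",507,475,.083),("footLf",253,570,.008),("footRf",535,570,.008),
 ("baseL",288,272,.01),("baseR",611,243,.01),("plateLtop",250,163,.12),("plateRtop",648,128,.12),("postL",280,92,.185),("postR",613,64,.185),("prongLtop",351,160,.184),("prongRtop",589,128,.184),("prongLbot",352,183,.15),("prongRbot",593,160,.15),
 ("canister",735,513,.061),("white",48,565,.072),("carton",100,60,.062),("drop",765,48,.058)]:
    print(n,pl(m,165+u/4,135+v/3.75,z))
E
```

```text
tabtop [0.4096 0.1694 0.138 ]
tabL [0.4099 0.1841 0.138 ]
tabR [0.4093 0.1551 0.138 ]
barL [0.4069 0.2434 0.09  ]
barR [0.4033 0.0963 0.09  ]
earL hole [0.4222 0.2215 0.083 ]
earR hole [0.4202 0.1166 0.083 ]
footLf [0.378  0.2403 0.008 ]
footRf [0.3753 0.0999 0.008 ]
baseL [0.5386 0.2219 0.01  ]
baseR [0.5519 0.0557 0.01  ]
plateLtop [0.5712 0.2319 0.12  ]
plateRtop [0.5858 0.0493 0.12  ]
postL [0.5868 0.2136 0.185 ]
postR [0.5977 0.072  0.185 ]
prongLtop [0.5549 0.184  0.184 ]
prongRtop [0.5681 0.0831 0.184 ]
prongLbot [0.5528 0.1846 0.15  ]
prongRbot [0.5622 0.0783 0.15  ]
canister [0.4008 0.0079 0.061 ]
white [0.3806 0.3298 0.072 ]
carton [0.6437 0.3108 0.062 ]
drop [ 0.6464 -0.0195  0.058 ]
```

```bash
python3 - <<'E'
from h import *
np.set_printoptions(precision=4,suppress=True)
O=np.array([.5748,.1413,0]);ps=.08
S=R.from_euler("z",ps)
def on(m,u,v,x):
    e,d=ray(m,u,v);e=S.inv().apply(e-O);d=S.inv().apply(d);return e+d*(x-e[0])/d[0]
s=camera_model("side");t=camera_model("top")
f=lambda u,v:(190+u/4.5,180+v/4.5)
g=lambda u,v:(165+u/4,135+v/3.75)
print("side tops",on(s,*f(172,61),-.02),on(s,*f(394,105),-.02))
print("top tops",on(t,*g(589,126),-.02),on(t,*g(351,157),-.02))
# consistency: stand features in the side view (crop px)
P=S.apply(np.array([[.018,.072,.185],[.018,-.072,.185],[0,.09,.12],[0,-.09,.12]]))+O
print((proj(s,P)-[190,180])*4.5)
F=np.array([.408,.170,0]);Q=R.from_euler("z",-.02)
print((proj(s,Q.apply([[0,0,.138],[0,.075,.09],[0,-.075,.09]])+F)-[190,180])*4.5)
E
```

```text
side tops [-0.02   -0.0604  0.1942] [-0.02    0.0439  0.1928]
top tops [-0.02   -0.0531  0.219 ] [-0.02    0.0439  0.2024]
[[430.7383 180.859 ]
 [116.8373 120.0935]
 [477.5916 280.9122]
 [104.0289 205.0421]]
[[472.817   34.9083]
 [608.8548 147.696 ]
 [336.0591  79.4148]]
```

The stand fits the side view within about 1 px. The hooks are about 8 mm right of their marks and 9 mm above them. Now I'll work out the approach.

```bash
cat >>h.py <<'E'
def rows(targets,yaw=None):
    "world TCP targets (m) -> tool units from the measured pose"
    o=observe();np.set_printoptions(precision=3,suppress=True)
    for t in targets: print(t,tool(np.array(t)-o["eef_pos"]))
    if yaw is not None: print("roll",-np.degrees((yaw-o["tcp_rot"][2]+np.pi)%(2*np.pi)-np.pi)/60)
E
python3 - <<'E'
from h import *
rows([[.21,.42,.28],[.22,.33,.28],[.24,.26,.28],[.29,.2,.28],[.35,.172,.28],[.408,.17,.25]],1.551)
E
```

```text
[0.21, 0.42, 0.28] [-0.223 -0.412 -0.208]
[0.22, 0.33, 0.28] [-0.431 -0.814 -0.208]
[0.24, 0.26, 0.28] [-0.651 -1.104 -0.208]
[0.29, 0.2, 0.28] [-0.992 -1.294 -0.207]
[0.35, 0.172, 0.28] [-1.323 -1.316 -0.207]
[0.408, 0.17, 0.25] [-1.597 -1.221 -0.058]
roll 1.1667650369231197
```

>>> arm_command:
  motion: [-0.06,-0.1,-0.1,0.05,-0.12,-0.22,-0.2,0.15,-0.19,-0.35,-0.21,0.28,-0.25,-0.48,-0.21,0.42,-0.32,-0.62,-0.21,0.56,-0.39,-0.75,-0.21,0.7,-0.46,-0.86,-0.21,0.84,-0.54,-0.94,-0.21,0.95,-0.6,-0.99,-0.21,1.0,-0.62,-1.0,-0.21,1.0]
  gripper: 1
  squeeze: 20

```text
time_s: 1.15
eef_pos: [0.2422, 0.2808, 0.2808]
tcp_rot: [3.141, 0.0, 1.723]
contact_force: [-0.2, 0.3, 0.3]
finger_gap: 1.003
grip_force: 0.0
```

```bash
python3 - <<'E'
from h import *
print(observe()["eef_pos"],observe()["q"])
rows([[.29,.2,.28],[.35,.172,.28],[.408,.17,.25],[.408,.17,.15],[.408,.17,.101]],1.551)
E
```

```text
[0.24217394 0.28082135 0.2807754 ] [ 5.36851190e-01  2.31390939e-02  1.64382224e+00 -1.57993296e-04
  1.47458904e+00  3.84201201e-01]
[0.29, 0.2, 0.28] [-0.436  0.175  0.004]
[0.35, 0.172, 0.28] [-0.62   0.45   0.004]
[0.408, 0.17, 0.25] [-0.674  0.735  0.154]
[0.408, 0.17, 0.15] [-0.674  0.735  0.654]
[0.408, 0.17, 0.101] [-0.674  0.735  0.899]
roll 0.1646885855950076
```

>>> arm_command:
  motion: [-0.12,0.04,0,0.04,-0.24,0.09,0,0.08,-0.36,0.15,0,0.12,-0.46,0.22,0,0.165,-0.53,0.32,0,0.165,-0.59,0.43,0,0.165,-0.63,0.54,0.05,0.165,-0.66,0.65,0.15,0.165,-0.674,0.72,0.25,0.165,-0.674,0.735,0.35,0.165,-0.674,0.735,0.4,0.165,-0.674,0.735,0.4,0.165]

```text
time_s: 2.35
eef_pos: [0.4072, 0.1715, 0.1998]
tcp_rot: [-3.139, 0.0, 1.554]
contact_force: [-0.4, -0.6, -0.0]
finger_gap: 1.0
grip_force: 0.0
```

```bash
python3 - <<'E'
from h import *
import cv2
m=camera_model("wrist");print(m["eye"],m["attitude"],observe()["eef_pos"],observe()["tcp_rot"])
a=camera("wrist");cv2.imwrite("pics/w1.png",a[:,:,::-1])
print(proj(m,[[.408,.17,.138],[.408,.185,.138],[.408,.155,.138]]))
E
```

```text
[0.40959268 0.24895321 0.34531915] [-0.3057614   0.00366374 -0.01656453] [0.40720482 0.17152355 0.19976833] [-3.13883554e+00  3.45641164e-04  1.55413144e+00]
[[280.56678826 226.32158924]
 [280.20338761 204.95422168]
 [280.91567205 246.83538814]]
```

View pics/w1.png

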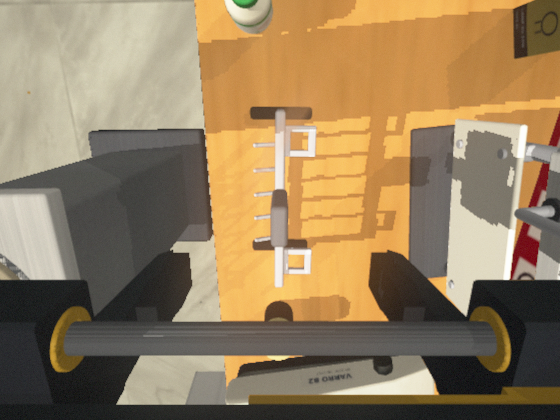

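The wrist view shows the tab at about (279,226), predicted (280.5,226), so it is aligned. I'll go down and grip.

>>> arm_command:
  motion: [-0.005,0,0.1,0,-0.007,0,0.22,0,-0.007,0,0.33,0,-0.007,0,0.42,0,-0.007,0,0.48,0,-0.007,0,0.495,0,-0.007,0,0.495,0,-0.007,0,0.495,0]

```text
time_s: 3.2
eef_pos: [0.4083, 0.17, 0.1027]
tcp_rot: [3.14, -0.0, 1.553]
contact_force: [-0.5, -0.4, -0.6]
finger_gap: 1.0
grip_force: 0.0
```

>>> arm_command:
  motion: [0,0,0,0,0,0,0,0,0,0,0,0,0,0,0,0,0,0,0,0,0,0,0,0,0,0,0,0,0,0,0,0,0,0,0,0,0,0,0,0]
  gripper: -1
  squeeze: 30

```text
time_s: 4.2
eef_pos: [0.4077, 0.1698, 0.1017]
tcp_rot: [-3.141, 0.0, 1.553]
contact_force: [1.8, -0.9, -3.3]
finger_gap: 0.136
grip_force: 30.0
```

>>> arm_command:
  motion: [0,0,-0.05,0,0,0,-0.15,0,0,0,-0.27,0,0,0,-0.4,0,0,0,-0.52,0,0,0,-0.63,0,0,0,-0.71,0,0,0,-0.73,0,0,0,-0.73,0]

```text
time_s: 5.1
eef_pos: [0.4077, 0.1698, 0.248]
tcp_rot: [3.141, -0.0, 1.553]
contact_force: [-0.8, -0.1, -3.9]
finger_gap: 0.133
grip_force: 29.9
```

```bash
python3 - <<'E'
from h import *
o=observe();print(o["eef_pos"],o["contact_force"],o["torque"],o["grip_force"])
rows([[.48,.15,.247],[.5406,.1307,.247]],1.651)
E
```

```text
[0.40767902 0.16981264 0.24798576] [-0.78368963 -0.05657179 -3.86208373] [-0.03483483  0.0582008  -0.0348397 ] 29.94615769246593
[0.48, 0.15, 0.247] [-0.093  0.363  0.005]
[0.5406, 0.1307, 0.247] [-0.184  0.668  0.005]
roll -0.0937310668149563
```

>>> arm_command:
  motion: [-0.01,0.05,0,-0.01,-0.03,0.13,0,-0.03,-0.06,0.23,0,-0.05,-0.09,0.34,0,-0.07,-0.12,0.45,0,-0.094,-0.15,0.55,0,-0.094,-0.175,0.63,0,-0.094,-0.184,0.66,0,-0.094,-0.184,0.668,0,-0.094,-0.184,0.668,0,-0.094,-0.184,0.668,0,-0.094]

```text
time_s: 6.2
eef_pos: [0.5402, 0.1309, 0.2477]
tcp_rot: [-3.141, -0.0, 1.652]
contact_force: [0.1, 0.6, -4.1]
finger_gap: 0.129
grip_force: 29.9
```

```bash
python3 - <<'E'
from h import *
import cv2
o=observe();print(o["eef_pos"],o["tcp_rot"],o["contact_force"])
for n in("wrist","side","top"):cv2.imwrite(f"pics/{n}2.png",camera(n)[:,:,::-1])
a=cv2.imread("pics/wrist2.png")[60:300,180:420];b=cv2.imread("pics/side2.png")[130:270,180:320]
t=cv2.imread("pics/top2.png")[130:230,210:350]
r=lambda i,w,h:cv2.resize(i,(w,h),interpolation=cv2.INTER_CUBIC)
cv2.imwrite("pics/c2.png",np.hstack([r(a,400,400),r(b,400,400)]))
E
```

```text
[0.54018119 0.13092892 0.2477272 ] [-3.14118139e+00 -6.14982743e-05  1.65177620e+00] [ 0.08266472  0.56762501 -4.08098085]
```

View pics/c2.png

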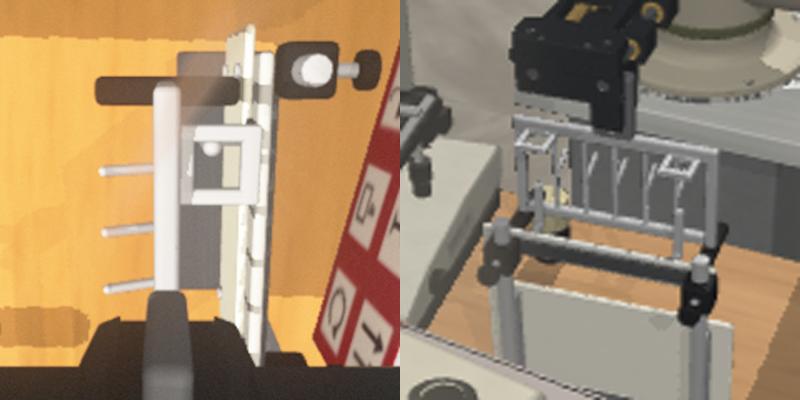

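The wrist crop on the left shows the left prong's ball at about (210,148), inside the left ear's hole (x 195–240, y 140–193). The side crop shows both ears above their prongs, with prong tops at about (538,186) and (679,210). Next I'll compare these with the predictions.

```bash
python3 - <<'E'
from h import *
np.set_printoptions(precision=4,suppress=True)
w=camera_model("wrist");s=camera_model("side");o=observe()
T=o["eef_pos"].copy();T[1]-=.0004
Fr=R.from_euler("z",o["tcp_rot"][2]-np.pi/2)
zu=o["eef_pos"][2]-.1017
f=lambda u,v:(180+u*.6,60+v*.6)
# ear hole corners top, predicted in crop
P=Fr.apply([[.015+a,.052+b,0] for a in(-.007,.007) for b in(-.007,.007)])+[T[0],T[1],0]
P[:,2]=zu+.085
print("pred hole crop",(proj(w,P)-[180,60])/.6)
for z in(.188,.193,.198):
    p=pl(w,*f(210,146),z); print("prongL in frame axes",z,Fr.inv().apply(p-[T[0],T[1],0])-[.015,.052,0])
O=np.array([.5748,.1413,0]);S=R.from_euler("z",.08)
def on(m,u,v,x):
    e,d=ray(m,u,v);e=S.inv().apply(e-O);d=S.inv().apply(d);return e+d*(x-e[0])/d[0]
g=lambda u,v:(180+(u-400)*.35,130+v*.35)
print("side prongs",on(s,*g(538,184),-.02),on(s,*g(679,208),-.02))
print("side pred ear holes",(proj(s,Fr.apply([[.015,.052,0],[.015,-.052,0]])+[T[0],T[1],zu+.085])-[180,130])/.35+[400,0])
E
```

```text
pred hole crop [[191.3857 186.5259]
 [192.0489 139.1764]
 [238.1945 186.5404]
 [240.086  139.1887]]
prongL in frame axes 0.188 [ 0.0016 -0.0005  0.188 ]
prongL in frame axes 0.193 [0.0013 0.0001 0.193 ]
prongL in frame axes 0.198 [0.0009 0.0008 0.198 ]
side prongs [-0.02   -0.0603  0.1922] [-0.02    0.0441  0.1941]
side pred ear holes [[679.5172 162.9297]
 [535.8676 137.3518]]
```

Aligned within about 1 mm. I'll nudge 1 mm back and go down in stages.

>>> arm_command:
  motion: [0,0.005,0.03,0,0,0.005,0.07,0,0,0.005,0.1,0,0,0.005,0.12,0,0,0.005,0.14,0,0,0.005,0.16,0,0,0.005,0.18,0,0,0.005,0.2,0,0,0.005,0.2,0]

```text
time_s: 7.25
eef_pos: [0.5415, 0.1307, 0.2072]
tcp_rot: [-3.141, -0.0, 1.651]
contact_force: [-0.1, -0.7, -2.7]
finger_gap: 0.129
grip_force: 29.9
```

Nothing touched with the ears about 7 mm below the prong tops. I'll carry on slowly.

>>> arm_command:
  motion: [0,0,0.015,0,0,0,0.03,0,0,0,0.045,0,0,0,0.06,0,0,0,0.07,0,0,0,0.08,0,0,0,0.09,0,0,0,0.09,0]

```text
time_s: 8.05
eef_pos: [0.5416, 0.1307, 0.1895]
tcp_rot: [-3.141, -0.0, 1.651]
contact_force: [-0.3, -0.2, -2.8]
finger_gap: 0.133
grip_force: 29.9
```

>>> arm_command:
  motion: [0,0,0.008,0,0,0,0.015,0,0,0,0.02,0,0,0,0.025,0,0,0,0.03,0,0,0,0.03,0]

```text
time_s: 8.65
eef_pos: [0.5417, 0.1307, 0.1836]
tcp_rot: [-3.141, 0.0, 1.651]
contact_force: [0.5, -0.2, -2.9]
finger_gap: 0.138
grip_force: 29.9
```

>>> arm_command:
  motion: [0,0,0.005,0,0,0,0.01,0,0,0,0.01,0]

```text
time_s: 8.95
eef_pos: [0.5419, 0.1308, 0.1822]
tcp_rot: [3.141, -0.0, 1.651]
contact_force: [-2.3, 1.0, 2.4]
finger_gap: 0.135
grip_force: 30.0
```

>>> arm_command:
  motion: [0,0,0.003,0,0,0,0.003,0,0,0,0.003,0]

```text
time_s: 9.25
eef_pos: [0.5419, 0.1309, 0.1818]
tcp_rot: [3.14, -0.0, 1.651]
contact_force: [-2.6, 1.9, 6.5]
finger_gap: 0.134
grip_force: 30.0
```

```bash
python3 - <<'E'
from h import *
o=observe();print(o["eef_pos"],o["contact_force"],o["torque"])
E
```

```text
[0.54185459 0.13087165 0.18180132] [-2.604166    1.93201538  6.49010419] [-0.00633208  0.28533218 -0.05405369]
```

>>> arm_command:
  motion: [0,0,0.003,0,0,0,0.003,0,0,0,0.003,0,0,0,0.003,0]
  squeeze: 15

```text
time_s: 9.65
eef_pos: [0.542, 0.1308, 0.1815]
tcp_rot: [3.14, 0.0, 1.651]
contact_force: [-2.8, 1.9, 7.7]
finger_gap: 0.138
grip_force: 15.0
```

```bash
python3 - <<'E'
from h import *
import cv2
o=observe();print(o["eef_pos"],o["contact_force"],o["torque"])
for n in("wrist","side"):cv2.imwrite(f"pics/{n}3.png",camera(n)[:,:,::-1])
a=cv2.imread("pics/wrist3.png")[60:300,180:420];b=cv2.imread("pics/side3.png")[150:270,190:310]
r=lambda i:cv2.resize(i,(400,400),interpolation=cv2.INTER_CUBIC)
cv2.imwrite("pics/c3.png",np.hstack([r(a),r(b)]))
E
```

```text
[0.54200154 0.13075379 0.18148108] [-2.80660235  1.85546953  7.66453577] [0.01094616 0.3069297  0.01380922]
```

View pics/c3.png

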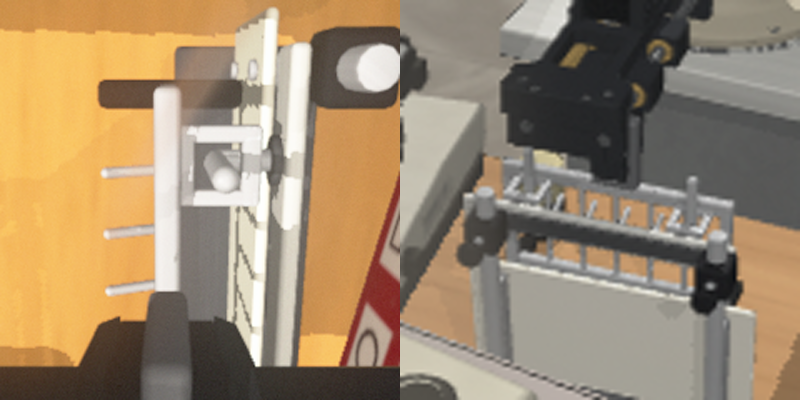

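Both prongs come through their ears: the left one is in its hole at (222,175) with the cross bar over the arm, and the right one shows at (530,165). One more light press, then I'll ease off and release.

>>> arm_command:
  motion: [0,0,0.003,0,0,0,0.004,0,0,0,0.004,0,0,0,0.004,0,0,0,0.004,0]
  squeeze: 20

```text
time_s: 10.25
eef_pos: [0.542, 0.1307, 0.1813]
tcp_rot: [3.139, 0.0, 1.651]
contact_force: [-4.6, 1.4, 11.4]
finger_gap: 0.132
grip_force: 20.0
```

```bash
python3 - <<'E'
from h import *
o=observe();print(o["eef_pos"],o["contact_force"],o["torque"])
E
```

```text
[0.54202005 0.13073893 0.18127138] [-4.57908853  1.44129036 11.37333383] [0.02758031 0.58283031 0.0454404 ]
```

>>> arm_command:
  motion: [0,0,-0.004,0,0,0,-0.007,0,0,0,-0.007,0]

```text
time_s: 10.55
eef_pos: [0.542, 0.1307, 0.1815]
tcp_rot: [3.141, 0.0, 1.651]
contact_force: [-2.0, 1.9, 5.4]
finger_gap: 0.132
grip_force: 20.0
```

>>> arm_command:
  motion: [0,0,0,0,0,0,0,0,0,0,0,0,0,0,0,0,0,0,0,0,0,0,0,0,0,0,0,0,0,0,0,0]
  gripper: -0.1
  squeeze: 3

```text
time_s: 11.35
eef_pos: [0.5417, 0.1307, 0.1811]
tcp_rot: [-3.142, 0.0, 1.651]
contact_force: [-0.4, 0.2, -0.0]
finger_gap: 0.449
grip_force: 0.0
```

>>> arm_command:
  motion: [0,0,-0.03,0,0,0,-0.08,0,0,0,-0.15,0,0,0,-0.25,0,0,0,-0.36,0,0,0,-0.46,0,0,0,-0.5,0,0,0,-0.5,0,0,0,-0.5,0,0,0,-0.5,0]

```text
time_s: 12.35
eef_pos: [0.5414, 0.1307, 0.2802]
tcp_rot: [-3.14, -0.0, 1.651]
contact_force: [-0.2, -0.1, 0.6]
finger_gap: 0.448
grip_force: 0.0
```

```bash
python3 - <<'E'
from h import *
import cv2
o=observe();print(o["eef_pos"],o["contact_force"])
for n in("wrist","side","top"):cv2.imwrite(f"pics/{n}4.png",camera(n)[:,:,::-1])
a=cv2.imread("pics/wrist4.png")[60:300,180:420];b=cv2.imread("pics/side4.png")[150:270,190:310]
r=lambda i:cv2.resize(i,(400,400),interpolation=cv2.INTER_CUBIC)
cv2.imwrite("pics/c4.png",np.hstack([r(a),r(b)]))
E
```

```text
[0.54143218 0.13071952 0.28016043] [-0.24943289 -0.06301375  0.55461659]
```

View pics/c4.png

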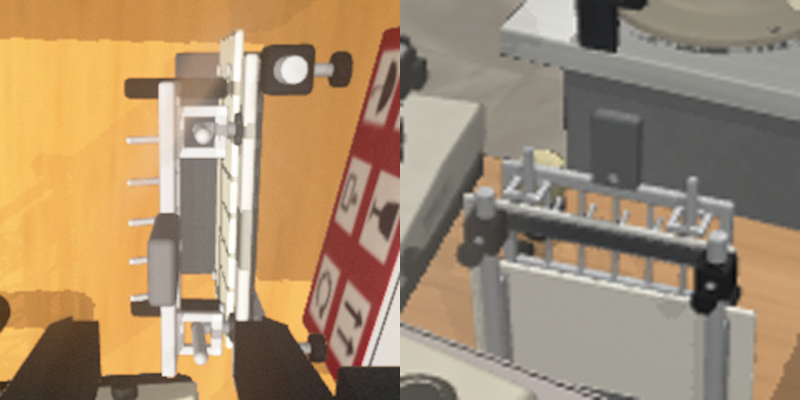

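The frame hangs upright with both prongs through their ears (wrist crop (205,130) and (200,340)), and the gripper is clear. I'm handing in the job.

```bash
python3 -c "
from cell import order
print(order.close_job())"
```

```text
the job is handed in; nothing more can be done
None
```

The drying frame hangs upright on the stand with each ear over its own hook, pressed on with about 14 N at most; the gripper is clear, I touched none of the things around it, and the job is handed in (robot clock about 12.5 s).

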